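# Check the hardness of an ozone-aged rubber coupon

### The arm

A 7-joint arm with a two-finger parallel gripper is mounted at the origin on the work surface. World frame = base frame: x ahead of the robot, y to its left, z up, the work surface at z = 0. Lengths are in m, angles in rad, forces in N, time in s.
With the tool pointing down it reaches from about 0.425 to 0.925 m from the base axis. Payload 6.8 kg.
Tool frame: the origin (TCP) lies midway between the tips of the shut fingers; the grasp point (between the pads) lies 19 mm behind it; z points along the fingers, y is the line along which they close (so a half turn about z gives the same grasp; the last joint's range is limited). The gripper opens to 85 mm and grips with 20 to 120 N. Pads are 22 mm wide; open, the fingers measure 114 mm over their backs; the gripper's body (76 mm by 85 mm) begins 54 mm behind the grasp point. The pads swing forward as they close: fully open they stand 13 mm farther back than shut.
Start: joints at [1.077, 0.477, 0.022, 1.555, -0.011, 1.109, -0.083], TCP at [0.254, -0.625, 0.231] pointing down, gripper open.
Joint ranges: [-2.96, 2.96], [-0.34, 2.1], [-1.41, 1.46], [0.24, 2.44], [-1.37, 4.51], [0.17, 1.92], [-2.96, 2.96]. Speed limits (rad/s): [2.39, 2.39, 3.14, 3.14, 3.14, 3.14, 3.14].

### API

Orientations are given as a rotation vector (axis times angle).
In Python, from bench import r gives the robot as it stands. The module is installed in compiled form; this text tells all that it offers.
- The arm moves only by the tool apply_moves, never from a script. Its argument "rows" is a list of rows, each a list of 6 numbers: the shift along the tool's x, y, z scaled (see below), then the turn, a rotation vector about the tool's x, y, z scaled (see below). A call has 1 to 5 rows; each row is the pose to reach, as a shift and turn from the pose commanded when the call began, along the tool's axes at that moment; what a row does not reach only later rows make up. The controller multiplies each number of a shift by 0.25 m and each number of a turn by 90 degrees. A row lasts 1/8 s, in which the tool goes at most 62.5 mm and 10.7 degrees, less where a joint would pass 70% of its speed; a pose out of reach is approached as far as the arm can. A call with a number of a shift or a turn outside -1 to 1 is refused whole. A call with a gripper value outside its range is refused whole. "claw" is the opening, from 0 (shut) to 1 (fully open), set as the call begins (left out, the last holds). The fingers move at their own pace and stop on an object; "newtons" is the grip in N (left out, the last holds). Time passes only in rows, so rows that repeat a pose let the fingers close. It gives the time, the measured TCP pose, the force, the opening and the grip force at its end, in the units of the state.
- r.get_obs(): the state, without advancing time (a new reading comes with each control period).
- r.grab_frame(name): name is "scene" or "top" or "wrist"; returns a dict with "pixels" (420x560x3 uint8, red, green, blue), "intrinsics" (3x3 intrinsics, pixels), "eye" and "attitude" of the camera in the world. Camera axes: x right, y up, looking along -z (the intrinsics and any distortion apply to the point x, -y, -z); pixel columns grow to the right and rows downward; lengths in m; the calibration is good to about 2 mm. A picture is of the moment at which its call begins. There is no depth.
- r.hand_in(): hands the job in; it is judged then, once.
Trained networks look in a picture, given as the dict that the camera call returned (one of the last four; its "shot" number tells which), for a name from the list of things; names that differ only in an ending like _2 or _b are one class to them, and where a whole thing is asked for, a point or a joint stands for the part that bears it (a point fixed in the world has none). Each returns a list of dicts, best first, with "conf" (0 to 1); they miss things now and then, are a little off and sometimes report something else, mostly with a low value. They report only what shows in the picture. A call takes as long as a camera call. They do not tell look-alikes from the thing itself.
- r.search_frame(picture, thing): "rect" ([left, top, width, height] in pixels, round what is visible of it).
- r.outline_of(picture, thing): "pixels" (420x560 bool, what is visible of it) and "rect" ([left, top, width, height] in pixels, round what is visible of it).
- r.landmark_of(picture, thing): "point" ([column, row] in pixels: a listed point, or the origin of a listed thing).
The state is a dict: "clock": time; "joints": joint angles; "qvel": joint speeds; "tau": joint torques, N m; "tcp_pos": TCP position; "orientation": TCP orientation; "contact_force": force on the tool from outside, world axes, zero at the start; "moment": the same for the moment, N m; "grip_width": finger opening in m; "gripper_force": force on a finger pad.
Only numpy, scipy, OpenCV 4.12 (cv2) and the standard library are available. Lean on these libraries where they do the work, as an engineer would, in place of code of your own. Each camera call takes 0.05 s, during which the arm holds its last target. There are 200 camera calls.

### The job

Check the rubber-lined coupon on the hardness tester: lay it flat on the specimen table, rubber up and well under the gauge's foot, let go of it, then bring the lever down gently to its stop, keep it there for a good second so that the pin sinks into the rubber, and let the lever come back up. The drag hand on the dial keeps the reading: if it stands at 60 or more (at or past the black clip on the bezel) the rubber has gone hard and the coupon goes into the round dish, otherwise it goes into the rectangular tray; leave it lying flat in there and do not disturb the bottle, beaker and stopper.

Things in the scene. Friction and masses are not known exactly. Their poses are not given: they have to be found in the camera images.
- stand: Grey cast stand of the hardness tester, fixed. Origin at bench level exactly below the gauge's pin; +y goes to the column. Base plate x=-75 to 75 mm, y=-80 to 155 mm, 22 mm high. Its -x side (roughly towards the robot) is open for loading: the coupon goes in along +x. The lever is on the +x side.
- column_top (a point): Top of the stand's round steel column (28 mm thick), 117 mm along the stand's +y from the pin, 205 mm above the bench. The clamp and housing on it reach from y=44 to 142 mm (a clamp knob to 172 mm), 129 to 191 mm high, 52 mm wide; the slide beside the dial reaches up to 208 mm. Carry the coupon round or over them.
- table_mid (a point): Centre of the top of the flat steel specimen table, 45 mm above the bench, 20 mm on the -x side of the pin's axis: the table reaches from x=-85 to 45 mm and y=-33 to 33 mm in the stand's frame.
- foot (a point): Centre of the underside of the gauge's round foot (20 mm across). Lever up: 80 mm above the bench, the sprung pin (6 mm thick) standing out 5 mm below it, so 12 mm are free over a coupon on the table. The lever lowers it 26.7 mm per rad; on the coupon it lands at about 0.64 rad, then a 10 N spring in the head gives way up to the stop.
- dial (a point): Centre of the dial's face (55 mm, looks straight up) above the foot, 140 mm high with the lever up. Its case is 60 mm across, underside 40 mm above the foot's: a gripper holding the coupon needs about 75 to 85 mm from this axis. Zero points 135 degrees counter-clockwise from the stand's x axis; 50 points along the stand's +x; a black clip on the bezel marks 60.
- lever (a joint): Lever, rad: 0 = up (a spring brings it back when let go, in about half a second), 0.9 = down at its stop. It turns about a level axis along the stand's x through the stand's y=68, z=155 mm; the free end points to the stand's -y, 0.5 rad above level when up, 0.4 below when down. Pressing the grip down from above takes 3 to 8 N.
- lever_grip (a point): Middle of the black round grip of the lever (22 mm thick, 82 mm long along the lever), 152 mm from the lever's axis. In the stand's frame: x=80, y=-65, z=228 mm with the lever up; x=80, y=-72, z=96 mm at its stop.
- needle (a joint): Broad short hand of the dial, rad clockwise seen from above. It follows the pin: 0 = pin fully out, 4.71 = pushed in 5 mm, flush with the foot. The scale runs from 0 to 100, one unit is 0.0471 rad (2.7 degrees).
- drag_hand (a joint): Long thin hand of the dial, rad clockwise seen from above, same scale. The needle pushes it along and it stays at the highest reading when the lever is up again. It starts at 0; 60 units = 2.83 rad. Readings lie between about 25 and 95; one within 3 units of 60 passes either way.
- coupon_mid (a point): Centre (half-way up) of the test coupon: flat bar 120 mm (x) by 46 mm (y) by 18 mm (z up), about 0.15 kg, 5 mm aluminium below, tan gum rubber on top all over. It starts on the bench, rubber up, its x within about 0.4 rad of the robot's. Either end may go under the foot, whose centre must stay 10 mm from the ends and 11 mm from the long sides.
- tray_floor (a point): Centre of the inner floor of the rectangular stainless tray (fixed): inside 172 mm along its x by 122 mm along its y, floor 3 mm above the bench, walls 22 mm high. Dish and tray may change places.
- dish_floor (a point): Centre of the inner floor of the round white dish (fixed): inside 164 mm across at the floor, floor 4 mm above the bench, wall 22 mm high.
- bottle: Bystander: brown glass bottle with blue cap, 72 mm across, 145 mm high; origin at its underside.
- beaker: Bystander: glass beaker, 68 mm across, 85 mm high; origin at its underside.
- stopper: Bystander: grey stopper, 40 mm across, 32 mm high; origin at its underside.
Mind the look-alikes: they are no part of the job. Of the things that look like the part that bears coupon_mid, the largest one is meant.

How it is judged:
By the outcome, as a careful person would: the job done as asked, in the order asked, and still so for the second after the job is handed in, with the robot touching nothing.
It also fails if it takes over 72 s, if anything falls off the work surface, if the arm or the gripper's body presses on something with over 40 N, if the wrist force passes 120 N, or if a joint passes its speed limit or range.

## Working session

There is one attempt and no reset: what is moved stays moved. The work goes in short steps, Python scripts to look and compute and a tool call to move; the robot and the scene stay as the last step left them, time stands still between calls to the robot, and variables do not carry over. Pictures are saved under pics/ and viewed, at most 12 in all, crops included, and the job is handed in when it is done.

Besides the shell and the picture viewer there is one more tool, called after "Emit:" by a JSON object that holds its "api" and its "payload", one argument or row to a line. apply_moves: Moves the arm, as the interface text tells. Its arguments: {"type":"object","properties":{"rows":{"type":"array","items":{"type":"array","items":{"type":"number"}}},"claw":{"type":"number"},"newtons":{"type":"number"}},"required":["rows"]}

```bash
mkdir -p pics
cat > h.py <<'E'
from bench import r
import numpy as np, cv2
from scipy.spatial.transform import Rotation as R
def rot(a):
    a=np.array(a,float)
    if a.shape==(3,3): return a
    if a.shape==(4,): return R.from_quat(a).as_matrix()
    return R.from_rotvec(a).as_matrix()
def ray(p,uv):
    K=np.array(p["intrinsics"]); d=np.linalg.inv(K)@[uv[0],uv[1],1]
    d=rot(p["attitude"])@[d[0],-d[1],-d[2]]
    return np.array(p["eye"]),d/np.linalg.norm(d)
def onz(p,uv,z):
    e,d=ray(p,uv); return e+d*(z-e[2])/d[2]
def proj(p,X):
    c=rot(p["attitude"]).T@(np.array(X)-p["eye"]); q=np.array(p["intrinsics"])@[c[0],-c[1],-c[2]]
    return q[:2]/q[2]
def tri(rs):
    A=0;b=0
    for e,d in rs:
        P=np.eye(3)-np.outer(d,d);A=A+P;b=b+P@e
    return np.linalg.solve(A,b)
def save(p,n): cv2.imwrite("pics/"+n,cv2.cvtColor(p["pixels"],cv2.COLOR_RGB2BGR))
E
python3 - <<'E'
from h import *
ps={n:r.grab_frame(n) for n in("scene","top")}
import pickle; pickle.dump(ps,open("p0.pkl","wb"))
for n,p in ps.items():
    print(n,p.keys(),np.round(p["eye"],3),np.shape(p["attitude"]),np.round(p["attitude"],3),np.round(p["intrinsics"],1).tolist()); save(p,n+"0.png")
Z=dict(stand=0,column_top=.205,table_mid=.045,foot=.08,dial=.14,lever_grip=.228,coupon_mid=.009,tray_floor=.003,dish_floor=.004,bottle=0,beaker=0,stopper=0)
for t,z in Z.items():
    rs=[]
    for n,p in ps.items():
        for m in r.landmark_of(p,t)[:4]:
            print(t,n,round(m["conf"],2),np.round(m["point"],1),np.round(onz(p,m["point"],z),3))
o=r.get_obs();print({k:np.round(v,3) for k,v in o.items()})
E
```

```text
scene dict_keys(['pixels', 'intrinsics', 'eye', 'attitude', 'shot']) [ 0.878 -0.676  0.836] (3,) [0.818 0.203 0.413] [[489.7, 0.0, 278.0], [0.0, 489.7, 200.1], [0.0, 0.0, 1.0]]
top dict_keys(['pixels', 'intrinsics', 'eye', 'attitude', 'shot']) [0.291 0.013 1.444] (3,) [ 0.122 -0.143 -1.553] [[535.9, 0.0, 287.5], [0.0, 535.9, 221.8], [0.0, 0.0, 1.0]]
stand scene 0.94 [307.8 249. ] [ 0.598  0.031 -0.   ]
stand top 0.9 [270.  199.9] [0.598 0.045 0.   ]
stand top 0.17 [221.3 177.8] [0.658 0.18  0.   ]
column_top scene 0.96 [333.2 147.1] [0.6   0.155 0.205]
column_top scene 0.53 [311.1 200.4] [ 0.623 -0.024  0.205]
column_top top 0.8 [219.2 177.1] [0.608 0.162 0.205]
column_top top 0.39 [167.1 166.3] [0.632 0.286 0.205]
table_mid scene 0.59 [302.9 226.3] [0.576 0.052 0.045]
table_mid top 0.91 [266.3 206.6] [0.57  0.053 0.045]
foot scene 0.63 [306.9 220.1] [0.59  0.041 0.08 ]
dial scene 0.87 [309.6 203. ] [0.598 0.034 0.14 ]
dial scene 0.68 [326.9 200. ] [0.627 0.058 0.14 ]
dial scene 0.4 [157.6 369.5] [ 0.533 -0.414  0.14 ]
dial top 0.78 [269.9 189.4] [0.595 0.042 0.14 ]
lever_grip scene 
[... 988 characters left out ...]
]
beaker top 0.93 [391.1 179.6] [ 0.661 -0.291  0.   ]
stopper scene 0.82 [281. 332.] [ 0.636 -0.193  0.   ]
stopper top 0.45 [352.3 186. ] [ 0.641 -0.183  0.   ]
{'clock': np.float64(1.3), 'joints': array([ 1.077,  0.477,  0.022,  1.555, -0.012,  1.109, -0.083]), 'qvel': array([ 0.   , -0.001, -0.001,  0.   ,  0.001,  0.001, -0.   ]), 'tau': array([-0.0000e+00, -5.9633e+01,  1.6060e+00, -2.8154e+01,  1.2000e-02,
        2.0000e-03, -0.0000e+00]), 'tcp_pos': array([ 0.254, -0.625,  0.231]), 'orientation': array([3.083, 0.602, 0.   ]), 'contact_force': array([-0.774,  0.71 , -0.133]), 'moment': array([-0.007,  0.015,  0.03 ]), 'gripper_force': np.float64(0.0), 'grip_width': np.float64(0.086)}
```

View pictures.

View pics/scene0.png

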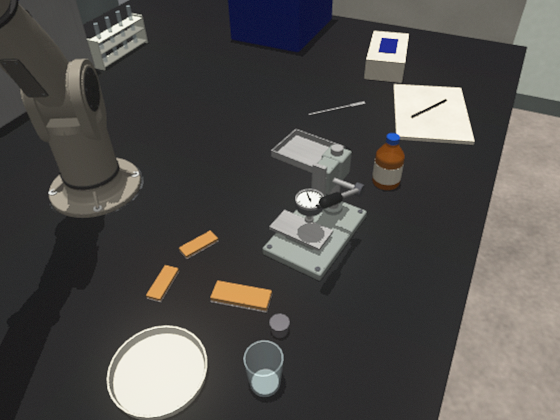

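View pics/top0.png

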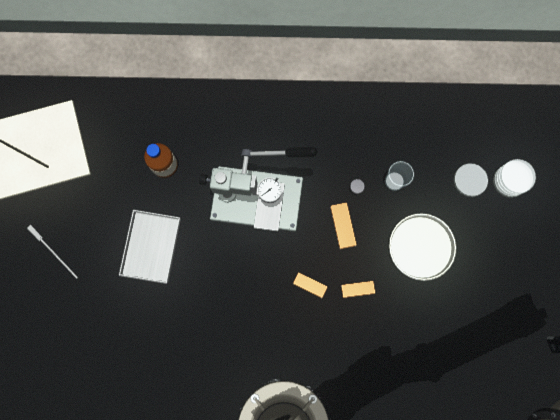

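The scene picture shows three orange bars: the largest at (241,295), smaller ones at (163,283) and (199,243). In the top picture they are at (344,226), (358,289) and (310,286). The tray is at about (150,246) in the top picture, the dish at (422,247), and the stand's dial at (270,190). By the description I take the largest bar, and will check it in one crop.

Run:
```python
from h import *
from scipy.optimize import least_squares
ps={n:r.grab_frame(n) for n in("scene","top")}
import pickle; pickle.dump(ps,open("p1.pkl","wb"))
L=dict(stand=(0,0,0),column_top=(0,.117,.205),table_mid=(-.02,0,.045),dial=(0,0,.14),lever_grip=(.08,-.065,.228))
obs=[]
for n,p in ps.items():
    for t,X in L.items():
        m=r.landmark_of(p,t)
        if m: obs.append((n,t,X,m[0]["point"]))
def W(v,X): c,s=np.cos(v[2]),np.sin(v[2]); return [v[0]+c*X[0]-s*X[1],v[1]+s*X[0]+c*X[1],X[2]]
f=lambda v:np.concatenate([proj(ps[n],W(v,X))-q for n,t,X,q in obs])
s=least_squares(f,[.597,.038,-.08],loss="soft_l1"); print("stand",s.x.round(4))
for (n,t,X,q),e in zip(obs,f(s.x).reshape(-1,2)): print(n,t,e.round(1))
for t,z in(("coupon_mid",.018),("tray_floor",.022),("dish_floor",.022),("stand",.022)):
  for n,p in ps.items():
    for m in r.outline_of(p,t)[:3]:
        c=max(cv2.findContours(m["pixels"].astype(np.uint8),0,1)[0],key=cv2.contourArea)[:,0]
        P=np.array([onz(p,q,z)[:2] for q in c],np.float32)*1000
        b=cv2.minAreaRect(P); print(t,n,round(m["conf"],2),np.round(b[0],1),np.round(b[1],1),round(b[2],1))
p=ps["scene"]; a=cv2.resize(p["pixels"][230:320,140:300],None,fx=5,fy=5)[:,:,::-1]; cv2.imwrite("pics/crop.png",a)
w=r.grab_frame("wrist"); o=r.get_obs(); M=rot(o["orientation"])
print("wristcam in tool:",(M.T@(w["eye"]-o["tcp_pos"])).round(3),(M.T@rot(w["attitude"])).round(2).tolist(),np.round(w["intrinsics"],0).tolist())
```

```text
stand [ 0.596   0.0447 -0.1134]
scene stand [ 0.1 -1. ]
scene column_top [ 3.3 -0.4]
scene table_mid [-2.7  2.8]
scene dial [ 1.3 -0.8]
scene lever_grip [-0.4  0.9]
top stand [0.7 0.3]
top column_top [-1.1  0.1]
top table_mid [ 0.5 -0.2]
top dial [2.4 3. ]
top lever_grip [-2.6 -0.6]
coupon_mid scene 0.98 [ 530.5 -162.1] [125.9  58.9] 12.7
coupon_mid scene 0.81 [ 364.8 -200.7] [40.  92.5] 7.8
coupon_mid scene 0.8 [373.7 -74.6] [92.4 44.7] 63.3
coupon_mid top 0.75 [ 527.  -152.4] [120.1  46.7] 13.1
coupon_mid top 0.69 [366.8 -65. ] [82.7 32. ] 64.2
coupon_mid top 0.61 [ 358.1 -190.8] [36.6 89.8] 10.6
tray_floor scene 0.7 [445.6 351.2] [156.  148.4] 81.6
tray_floor top 0.65 [463.4 361.2] [133.7 178.8] 81.3
dish_floor scene 0.63 [ 473.3 -369. ] [178.1 180.2] 25.2
dish_floor top 0.92 [ 474.3 -366. ] [173.9 177.6] 33.5
stand scene 0.86 [595.  178.6] [469.1 188.5] 89.5
stand top 0.85 [627.6  79.5] [234.6 322.3] 0.8
stand top 0.61 [ 527.8 -152.5] [123.1  50.5] 12.1
wristcam in tool: [ 0.071 -0.001 -0.143] [[-0.0, 0.96, 0.28], [1.0, 0.0, -0.0], [-0.0, 0.28, -0.96]] [[317.0, 0.0, 279.0], [0.0, 317.0, 213.0], [0.0, 0.0, 1.0]]
```

View pics/crop.png

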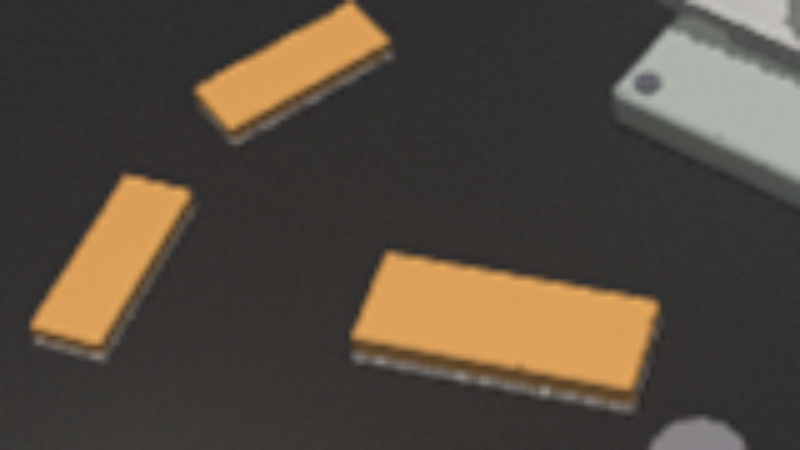

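The crop confirms it: the bar at crop (505,325), scene (241,295), is clearly the largest, with orange rubber up and a pale metal underside. I'm moving to hover behind its near end.

Emit:
{"api": "apply_moves", "payload": {
  "rows": [
    [0.15, -0.13, 0.03, 0, 0, 0],
    [0.35, -0.3, 0.08, 0, 0, 0],
    [0.55, -0.48, 0.14, 0, 0, 0],
    [0.75, -0.65, 0.2, 0, 0, 0],
    [0.78, -0.68, 0.22, 0, 0, 0]
  ],
  "claw": 1
}}

```text
clock: 2.98
tcp_pos: [0.3727, -0.3906, 0.1759]
orientation: [-3.081, -0.61, -0.001]
contact_force: [0.3, -1.3, -0.5]
grip_width: 0.0856
gripper_force: 0.0
```

Emit:
{"api": "apply_moves", "payload": {
  "rows": [
    [0.2, -0.17, 0.05, 0, 0, 0.03],
    [0.4, -0.35, 0.1, 0, 0, 0.06],
    [0.6, -0.53, 0.16, 0, 0, 0.1],
    [0.78, -0.68, 0.22, 0, 0, 0.1],
    [0.78, -0.68, 0.22, 0, 0, 0.1]
  ]
}}

```text
clock: 3.6
tcp_pos: [0.489, -0.1589, 0.1208]
orientation: [-3.118, -0.369, -0.001]
contact_force: [-0.5, -0.1, -0.2]
grip_width: 0.0852
gripper_force: 0.0
```

```bash
cat >> h.py <<'E'
def plan(pos,yaw,o=None):
    "scaled shift/turn (tool down) from the measured pose to TCP pos, tool-x yaw"
    o=o or r.get_obs(); M=rot(o["orientation"]); c,s=np.cos(yaw),np.sin(yaw)
    T=np.array([[c,s,0],[s,-c,0],[0,0,-1]])
    print("at",np.round(o["tcp_pos"],4),"yaw",round(np.arctan2(M[1,0],M[0,0]),4),"t",round(float(o["clock"]),2),"F",np.round(o["contact_force"],1),"w",round(float(o["grip_width"]),4),"gf",round(float(o["gripper_force"]),1))
    print("rows->",np.round(M.T@(np.array(pos)-o["tcp_pos"])/.25,3),np.round(R.from_matrix(M.T@T).as_rotvec()/(np.pi/2),3))
def box(p,t,z,k=1):
    for m in r.outline_of(p,t)[:k]:
        c=max(cv2.findContours(m["pixels"].astype(np.uint8),0,1)[0],key=cv2.contourArea)[:,0]
        b=cv2.minAreaRect(np.array([onz(p,q,z)[:2] for q in c],np.float32)*1000)
        print(t,round(m["conf"],2),m["rect"],np.round(b[0],1),np.round(b[1],1),round(b[2],1))
E
python3 - <<'E'
from h import *
p=r.grab_frame("wrist"); save(p,"w1.png"); box(p,"coupon_mid",.018,3)
print([ (m["conf"],onz(p,m["point"],.009).round(4)) for m in r.landmark_of(p,"coupon_mid")])
plan([.488,-.162,.12],.229)
E
```

```text
coupon_mid 0.96 [100.1, 270.0, 101.6, 81.3] [388. -41.] [21.6 41.3] 60.9
coupon_mid 0.78 [256.3, 83.6, 62.1, 155.3] [ 527.3 -154.8] [119.4  46.7] 12.3
coupon_mid 0.62 [237.5, 325.4, 95.3, 37.2] [ 365.6 -191.8] [41.7 84.9] 9.1
[(0.88, array([ 0.3537, -0.1938,  0.009 ])), (0.61, array([ 0.5268, -0.1573,  0.009 ]))]
at [ 0.4873 -0.164   0.1213] yaw 0.2294 t 3.75 F [ 0.1 -0.5  1. ] w 0.0853 gf 0.0
rows-> [ 0.004 -0.007  0.005] [0. 0. 0.]
```

Emit:
{"api": "apply_moves", "payload": {
  "rows": [
    [0.0, 0, 0.15, 0, 0, 0],
    [0.0, 0, 0.33, 0, 0, 0],
    [0, 0, 0.43, 0, 0, 0],
    [0, 0, 0.47, 0, 0, 0],
    [0, 0, 0.47, 0, 0, 0]
  ]
}}

```text
clock: 4.38
tcp_pos: [0.4871, -0.1651, 0.004]
orientation: [3.121, 0.355, -0.001]
contact_force: [0.1, 0.3, 0.7]
grip_width: 0.0855
gripper_force: 0.0
```

Emit:
{"api": "apply_moves", "payload": {
  "rows": [
    [0, 0, 0, 0, 0, 0],
    [0, 0, 0, 0, 0, 0],
    [0, 0, 0, 0, 0, 0],
    [0, 0, 0, 0, 0, 0],
    [0, 0, 0, 0, 0, 0]
  ],
  "claw": 0,
  "newtons": 60
}}

```text
clock: 5.0
tcp_pos: [0.4882, -0.164, 0.0051]
orientation: [3.12, 0.358, 0.003]
contact_force: [-1.5, 0.2, 8.2]
grip_width: 0.0445
gripper_force: 61.0
```

Emit:
{"api": "apply_moves", "payload": {
  "rows": [
    [0, 0, -0.06, 0, 0, 0],
    [0, 0, -0.2, 0, 0, 0],
    [0, 0, -0.34, 0, 0, 0],
    [0, 0, -0.38, 0, 0, 0]
  ]
}}

```text
clock: 5.5
tcp_pos: [0.4887, -0.1639, 0.1015]
orientation: [3.12, 0.358, 0.006]
contact_force: [0.1, 0.1, -1.6]
grip_width: 0.0447
gripper_force: 61.9
```

Emit:
{"api": "apply_moves", "payload": {
  "rows": [
    [0, -0.15, 0, 0, 0, 0.04],
    [0.01, -0.38, 0, 0, 0, 0.1],
    [0.03, -0.62, 0, 0, 0, 0.16],
    [0.04, -0.83, 0, 0, 0, 0.21],
    [0.045, -0.918, 0, 0, 0, 0.218]
  ]
}}

```text
clock: 6.12
tcp_pos: [0.4449, 0.0657, 0.0985]
orientation: [-3.136, 0.173, 0.002]
contact_force: [1.0, -1.0, -1.6]
grip_width: 0.0443
gripper_force: 61.9
```

Run:
```python
from h import *
from scipy.optimize import least_squares
p=r.grab_frame("wrist"); save(p,"w2.png"); s=r.grab_frame("scene"); t=r.grab_frame("top")
L=dict(stand=(0,0,0),column_top=(0,.117,.205),table_mid=(-.02,0,.045),foot=(0,0,.08),dial=(0,0,.14),lever_grip=(.08,-.065,.228))
obs=[]
for n,q in(("w",p),("s",s),("t",t)):
    for k,X in L.items():
        m=r.landmark_of(q,k)
        if m and m[0]["conf"]>.4: obs.append((q,n+" "+k,X,m[0]["point"]))
def W(v,X): c,z=np.cos(v[2]),np.sin(v[2]); return [v[0]+c*X[0]-z*X[1],v[1]+z*X[0]+c*X[1],X[2]]
f=lambda v:np.concatenate([proj(q,W(v,X))-u for q,n,X,u in obs])
a=least_squares(f,[.597,.044,-.11],loss="soft_l1"); print(a.x.round(4))
for (q,n,X,u),e in zip(obs,f(a.x).reshape(-1,2)): print(n,np.round(u),e.round(1))
box(p,"coupon_mid",.113,3)
plan([.447,.0617,.057],-.1134)
```

```text
[ 0.5946  0.0438 -0.0835]
w table_mid [291.   4.] [-0.   0.6]
s stand [308. 245.] [ 0.6 -0.3]
s column_top [333. 145.] [2.4 1.6]
s table_mid [302. 227.] [-0.6  0.8]
s foot [310. 219.] [-0.9  1.3]
s dial [311. 199.] [-0.5  0.7]
s lever_grip [332. 199.] [1.3 0.5]
t stand [269. 201.] [ 1.1 -0.2]
t column_top [223. 179.] [-3.2 -0.3]
t table_mid [269. 205.] [-0.2 -0.3]
t dial [269. 190.] [ 0.2 -0.2]
t lever_grip [303. 151.] [-3.1  0. ]
coupon_mid 0.96 [543.5, 276.2, 16.5, 40.3] [425.6 -56.7] [22.9  6.6] 7.6
coupon_mid 0.94 [222.4, 41.8, 120.3, 280.1] [484.6  61.3] [ 45.1 117.3] 83.5
coupon_mid 0.88 [389.8, 256.1, 115.9, 68.2] [433.3 -10.1] [51.9 20.6] 64.5
at [0.4463 0.0625 0.0988] yaw -0.1137 t 7.22 F [ 0.   0.9 -1. ] w 0.0443 gf 61.9
rows-> [0.003 0.003 0.167] [-0. -0. -0.]
```

View pics/w2.png

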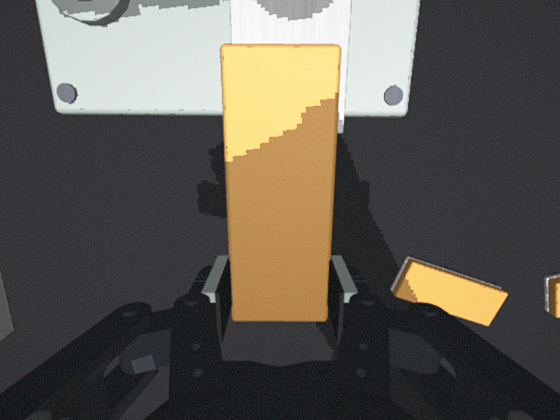

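The wrist picture shows the coupon held straight, front edge at row 44 and columns 222–341. The base plate's near edge runs from (56,112) to (408,115), and the table's right edge is at column ~346. I'll pin the stand's pose down from that edge.

Run:
```python
from h import *
p=r.grab_frame("wrist")
g=p["pixels"].astype(int).sum(2)
P=[]
for u in list(range(80,205,12))+list(range(360,400,8)):
    col=g[85:135,u]; d=col[:-4]-col[4:]; P.append(onz(p,[u,85+int(np.argmax(d))+2],.020)[:2])
P=np.array(P); vx,vy,x,y=cv2.fitLine(P.astype(np.float32),cv2.DIST_HUBER,0,.001,.001).ravel()
th=np.arctan2(-vx,vy) if vy>0 else np.arctan2(vx,-vy); ex=np.array([np.cos(th),np.sin(th)]); ey=np.array([-ex[1],ex[0]])
print("yaw",th,"res mm",((P-[x,y])@ex*1000).round(1))
row=g[100]; print("plate right edge px",[ (u,row[u]) for u in range(395,420,3)],[(u,row[u]) for u in range(45,70,3)])
a=np.array([x,y]); print("x of edge + 75 =",a@ex+.075, "in stand axes; corners y (right,left):",onz(p,[409,100],.022)[:2]@ey,onz(p,[53,100],.022)[:2]@ey)
for r0 in (20,60,100,125):
    print(r0,[u for u in range(335,365) if abs(g[r0,u+2]-g[r0,u-2])>60], onz(p,[347,r0],.045)[:2]@ey)
print("ex,ey",ex,ey)
```

```text
yaw -0.11773356 res mm [-0.1 -0.1 -0.1 -0.   0.   0.   0.1  0.1  0.1  0.2  0.2 -0.1 -0.  -0.
 -0.   0. ]
plate right edge px [(395, np.int64(402)), (398, np.int64(722)), (401, np.int64(635)), (404, np.int64(162)), (407, np.int64(169)), (410, np.int64(167)), (413, np.int64(178)), (416, np.int64(159)), (419, np.int64(176))] [(45, np.int64(167)), (48, np.int64(281)), (51, np.int64(660)), (54, np.int64(468)), (57, np.int64(394)), (60, np.int64(399)), (63, np.int64(408)), (66, np.int64(393)), (69, np.int64(396))]
x of edge + 75 = 0.5841103 in stand axes; corners y (right,left): 0.03027342154470545 0.26300137702681153
20 [341, 342, 346] 0.07810107893276781
60 [335, 336, 337, 338, 340, 341, 342, 343] 0.07682684437414702
100 [335, 337, 338, 339, 340, 341] 0.07546770929740339
125 [335, 336, 337, 338, 339] 0.0745712858745673
ex,ey [ 0.9930774  -0.11746176] [0.11746176 0.9930774 ]
```

Emit:
{"api": "apply_moves", "payload": {
  "rows": [
    [0, 0, 0.05, 0, 0, 0],
    [0, 0, 0.12, 0, 0, 0],
    [0, 0, 0.17, 0, 0, 0.003],
    [0, 0, 0.172, 0, 0, 0.003],
    [0, 0, 0.172, 0, 0, 0.003]
  ]
}}

```text
clock: 7.9
tcp_pos: [0.4465, 0.0625, 0.0558]
orientation: [-3.136, 0.186, -0.0]
contact_force: [0.2, -0.4, -2.0]
grip_width: 0.0446
gripper_force: 61.9
```

Run:
```python
from h import *
s=r.grab_frame("scene"); a=cv2.resize(s["pixels"][170:290,220:380],None,fx=5,fy=5,interpolation=cv2.INTER_CUBIC)[:,:,::-1]; cv2.imwrite("pics/crop2.png",a)
plan([.5155,.0527,.056],-.1177)
```

```text
at [0.4467 0.0625 0.0561] yaw -0.1185 t 7.95 F [ 0.2  0.4 -1.2] w 0.0443 gf 61.9
rows-> [0.278 0.006 0.001] [-0.    -0.    -0.001]
```

View pics/crop2.png

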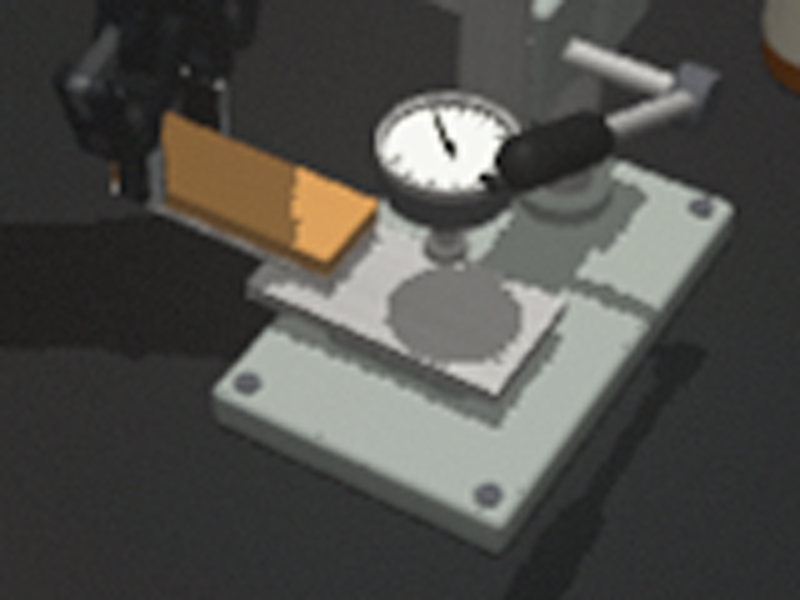

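The crop shows the coupon level just above the table's end, in line with the foot at crop (447,245), with a small gap. I'll slide it in and then lower it.

Emit:
{"api": "apply_moves", "payload": {
  "rows": [
    [0.03, 0, 0, 0, 0, 0],
    [0.09, 0.002, 0, 0, 0, 0],
    [0.16, 0.004, 0, 0, 0, 0],
    [0.23, 0.006, 0, 0, 0, 0],
    [0.278, 0.006, 0, 0, 0, 0]
  ]
}}

```text
clock: 8.57
tcp_pos: [0.5171, 0.0524, 0.056]
orientation: [-3.136, 0.187, -0.002]
contact_force: [-0.8, -0.1, -3.0]
grip_width: 0.044
gripper_force: 61.9
```

Emit:
{"api": "apply_moves", "payload": {
  "rows": [
    [0, 0, 0, 0, 0, 0],
    [0, 0, 0.008, 0, 0, 0],
    [0, 0, 0.014, 0, 0, 0],
    [0, 0, 0.018, 0, 0, 0],
    [0, 0, 0.018, 0, 0, 0]
  ]
}}

```text
clock: 9.2
tcp_pos: [0.5149, 0.0528, 0.0512]
orientation: [3.136, -0.186, -0.0]
contact_force: [0.1, 0.2, -2.4]
grip_width: 0.0447
gripper_force: 61.9
```

Emit:
{"api": "apply_moves", "payload": {
  "rows": [
    [0, 0, 0.003, 0, 0, 0],
    [0, 0, 0.006, 0, 0, 0],
    [0, 0, 0.006, 0, 0, 0]
  ]
}}

```text
clock: 9.57
tcp_pos: [0.5152, 0.0528, 0.0501]
orientation: [3.136, -0.186, 0.0]
contact_force: [-2.8, 1.1, 3.6]
grip_width: 0.0443
gripper_force: 62.5
```

Emit:
{"api": "apply_moves", "payload": {
  "rows": [
    [0, 0, 0.003, 0, 0, 0],
    [0, 0, 0.006, 0, 0, 0],
    [0, 0, 0.006, 0, 0, 0]
  ]
}}

```text
clock: 9.95
tcp_pos: [0.5152, 0.0528, 0.05]
orientation: [3.136, -0.186, 0.0]
contact_force: [-7.2, 0.1, 21.2]
grip_width: 0.0445
gripper_force: 64.5
```

Emit:
{"api": "apply_moves", "payload": {
  "rows": [
    [0, 0, -0.005, 0, 0, 0],
    [0, 0, -0.005, 0, 0, 0],
    [0, 0, -0.005, 0, 0, 0],
    [0, 0, -0.005, 0, 0, 0]
  ],
  "claw": 0.85
}}

```text
clock: 10.45
tcp_pos: [0.5152, 0.0527, 0.0493]
orientation: [3.136, -0.186, -0.0]
contact_force: [0.2, 0.6, -0.5]
grip_width: 0.0722
gripper_force: 0.0
```

Emit:
{"api": "apply_moves", "payload": {
  "rows": [
    [0, 0, -0.06, 0, 0, 0],
    [-0.05, 0, -0.2, 0, 0, 0],
    [-0.1, 0, -0.4, 0, 0, 0],
    [-0.15, 0, -0.6, 0, 0, 0],
    [-0.15, 0, -0.7, 0, 0, 0]
  ]
}}

```text
clock: 11.08
tcp_pos: [0.4782, 0.0575, 0.2284]
orientation: [-3.135, 0.185, -0.007]
contact_force: [0.8, 0.0, 0.2]
grip_width: 0.0728
gripper_force: 0.0
```

Run:
```python
from h import *
w=r.grab_frame("wrist"); save(w,"w3.png")
o=r.get_obs(); v=[.594,.0434,-.1177]
c,s=np.cos(v[2]),np.sin(v[2]); W=lambda x,y,z:[v[0]+c*x-s*y,v[1]+s*x+c*y,z]
box(w,"coupon_mid",.063,3); box(r.grab_frame("top"),"coupon_mid",.063,3)
print("want coupon",W(-.0405,0,.054),"foot px",proj(w,W(0,0,.08)))
print("lever above",W(.08,-.072,.27)); plan(W(.08,-.072,.27),v[2])
```

```text
coupon_mid 0.98 [453.9, 238.9, 78.5, 39.4] [ 385.9 -156.8] [34.6 78.6] 7.3
coupon_mid 0.95 [257.8, 95.8, 48.0, 83.3] [534.1  50.6] [45.6 76.7] 82.7
coupon_mid 0.7 [350.3, 237.5, 76.3, 47.4] [393.9 -49.4] [78.7 31.4] 63.7
coupon_mid 0.7 [307.2, 275.2, 19.7, 20.4] [358.2 -76.8] [53.6 34.3] 64.2
coupon_mid 0.68 [339.4, 277.7, 33.3, 18.2] [ 357.7 -186.1] [31.5 82.2] 5.9
want coupon [np.float64(0.5537802054177373), np.float64(0.048155851528442796), 0.054] foot px [280.27605251  65.39655455]
lever above [np.float64(0.664991660655139), np.float64(-0.037496131659218224), 0.27]
at [0.478  0.0571 0.2252] yaw -0.1186 t 11.28 F [0.3 0.2 0.4] w 0.0722 gf 0.0
rows-> [ 0.788  0.287 -0.178] [-0.    -0.001 -0.001]
```

View pics/w3.png

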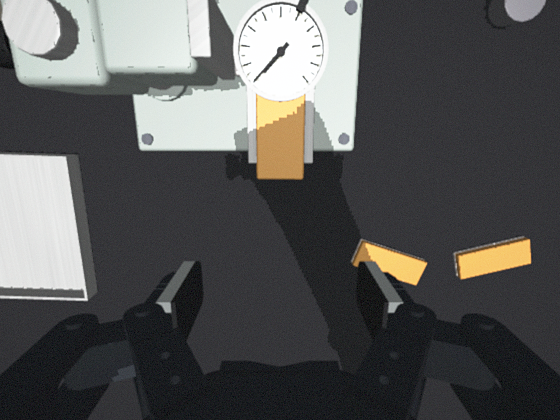

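The wrist picture shows the coupon centred on the table (columns 257–305, table 249–313) under the dial. The dial's hands are at zero, pointing to (253,80), and the clip is at (303,5). Next is the lever.

Emit:
{"api": "apply_moves", "payload": {
  "rows": [
    [0, 0, -0.2, 0, 0, 0],
    [0.2, 0.08, -0.2, 0, 0, 0],
    [0.45, 0.17, -0.2, 0, 0, 0],
    [0.68, 0.25, -0.2, 0, 0, 0],
    [0.788, 0.287, -0.2, 0, 0, 0]
  ],
  "claw": 0
}}

```text
clock: 11.9
tcp_pos: [0.6665, -0.0398, 0.2718]
orientation: [3.135, -0.19, -0.005]
contact_force: [-0.5, 0.1, -0.2]
grip_width: -0.0002
gripper_force: 0.0
```

Emit:
{"api": "apply_moves", "payload": {
  "rows": [
    [0, 0, 0, 0, 0, 0],
    [0, 0, 0.02, 0, 0, 0],
    [0, 0, 0.04, 0, 0, 0],
    [0, 0, 0.06, 0, 0, 0],
    [0, 0, 0.08, 0, 0, 0]
  ]
}}

```text
clock: 12.52
tcp_pos: [0.6647, -0.0371, 0.2544]
orientation: [-3.136, 0.185, -0.0]
contact_force: [0.2, 0.1, 0.6]
grip_width: 0.0
gripper_force: 0.0
```

Run:
```python
from h import *
from math import cos,sin
s=r.grab_frame("scene"); save(s,"s4.png"); t=r.grab_frame("top")
for q in(s,t):
    m=r.landmark_of(q,"lever_grip"); print([(x["conf"],np.round(x["point"]),onz(q,x["point"],.228).round(3)) for x in m[:2]])
a=np.hstack([cv2.resize(q["pixels"][y:y+100,x:x+66],None,fx=6,fy=6) for q,y,x in((s,150,290),(t,120,260))]); cv2.imwrite("pics/c4.png",a[:,:,::-1])
plan([.665,-.0375,.2],-.1177)
```

```text
[(0.9, array([330., 198.]), array([ 0.662, -0.027,  0.228]))]
[]
at [ 0.665  -0.0374  0.2546] yaw -0.1184 t 12.72 F [-0.5  0.2 -0.3] w 0.0001 gf 0.0
rows-> [0.    0.    0.218] [ 0. -0. -0.]
```

View pics/c4.png

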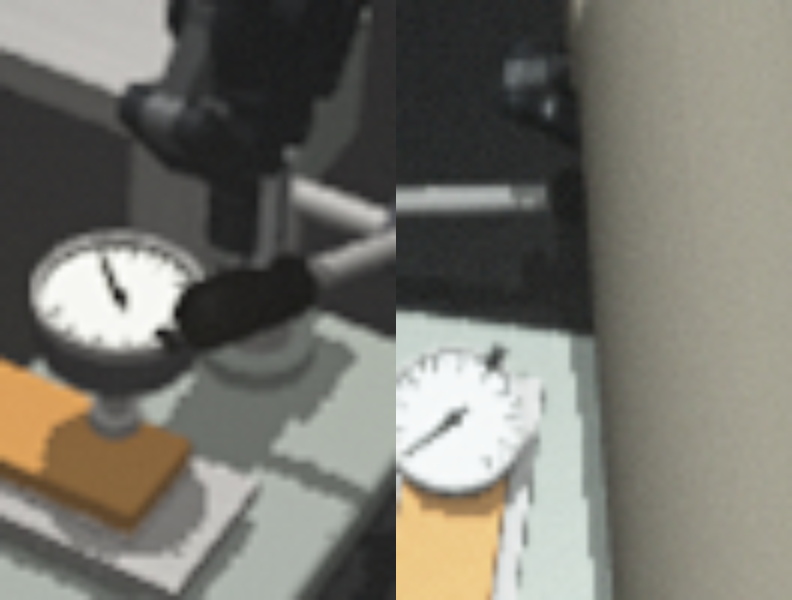

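The crop shows the shut fingers right above the middle of the black grip, and the foot over the coupon. I'm pressing down slowly.

Emit:
{"api": "apply_moves", "payload": {
  "rows": [
    [0, 0, 0.02, 0, 0, 0],
    [0, 0, 0.04, 0, 0, 0],
    [0, 0, 0.06, 0, 0, 0],
    [0, 0, 0.08, 0, 0, 0],
    [0, 0, 0.1, 0, 0, 0]
  ]
}}

```text
clock: 13.35
tcp_pos: [0.6652, -0.0375, 0.2294]
orientation: [3.136, -0.186, 0.001]
contact_force: [-0.8, -0.7, 3.1]
grip_width: -0.0001
gripper_force: 1.2
```

Emit:
{"api": "apply_moves", "payload": {
  "rows": [
    [0, 0, 0.02, 0, 0, 0],
    [0, 0, 0.04, 0, 0, 0],
    [0, 0, 0.06, 0, 0, 0],
    [0, 0, 0.08, 0, 0, 0],
    [0, 0, 0.1, 0, 0, 0]
  ]
}}

```text
clock: 13.98
tcp_pos: [0.6651, -0.0375, 0.2043]
orientation: [3.136, -0.186, 0.0]
contact_force: [0.2, -1.6, 4.5]
grip_width: 0.0003
gripper_force: 1.5
```

Emit:
{"api": "apply_moves", "payload": {
  "rows": [
    [0, 0, 0.02, 0, 0, 0],
    [0, 0, 0.04, 0, 0, 0],
    [0, 0, 0.06, 0, 0, 0],
    [0, 0, 0.08, 0, 0, 0],
    [0, 0, 0.1, 0, 0, 0]
  ]
}}

```text
clock: 14.6
tcp_pos: [0.6651, -0.0375, 0.1793]
orientation: [3.136, -0.186, 0.0]
contact_force: [-0.3, -2.0, 3.8]
grip_width: 0.0002
gripper_force: 1.8
```

Emit:
{"api": "apply_moves", "payload": {
  "rows": [
    [0, 0, 0.02, 0, 0, 0],
    [0, 0, 0.04, 0, 0, 0],
    [0, 0, 0.06, 0, 0, 0],
    [0, 0, 0.075, 0, 0, 0],
    [0, 0, 0.09, 0, 0, 0]
  ]
}}

```text
clock: 15.22
tcp_pos: [0.6651, -0.0379, 0.1569]
orientation: [3.135, -0.187, 0.0]
contact_force: [-0.7, -4.2, 4.8]
grip_width: 0.0001
gripper_force: 2.5
```

Emit:
{"api": "apply_moves", "payload": {
  "rows": [
    [0, 0, 0.012, 0, 0, 0],
    [0, 0, 0.024, 0, 0, 0],
    [0, 0, 0.036, 0, 0, 0],
    [0, 0, 0.048, 0, 0, 0],
    [0, 0, 0.06, 0, 0, 0]
  ]
}}

```text
clock: 15.85
tcp_pos: [0.6652, -0.0373, 0.1422]
orientation: [-3.136, 0.186, -0.001]
contact_force: [-0.9, -4.4, 7.0]
grip_width: -0.0
gripper_force: 3.6
```

Emit:
{"api": "apply_moves", "payload": {
  "rows": [
    [0, 0, 0.012, 0, 0, 0],
    [0, 0, 0.024, 0, 0, 0],
    [0, 0, 0.036, 0, 0, 0],
    [0, 0, 0.048, 0, 0, 0],
    [0, 0, 0.056, 0, 0, 0]
  ]
}}

```text
clock: 16.48
tcp_pos: [0.6654, -0.0356, 0.1284]
orientation: [-3.134, 0.184, -0.001]
contact_force: [-1.8, -1.5, 7.9]
grip_width: 0.0002
gripper_force: 3.7
```

Emit:
{"api": "apply_moves", "payload": {
  "rows": [
    [0, 0, 0.01, 0, 0, 0],
    [0, 0, 0.02, 0, 0, 0],
    [0, 0, 0.03, 0, 0, 0],
    [0, 0, 0.04, 0, 0, 0],
    [0, 0, 0.048, 0, 0, 0]
  ]
}}

```text
clock: 17.1
tcp_pos: [0.6658, -0.0333, 0.1167]
orientation: [-3.132, 0.182, -0.002]
contact_force: [-1.9, 1.9, 8.4]
grip_width: -0.0
gripper_force: 3.7
```

Emit:
{"api": "apply_moves", "payload": {
  "rows": [
    [0, 0, 0.006, 0, 0, 0],
    [0, 0, 0.012, 0, 0, 0]
  ]
}}

```text
clock: 17.35
tcp_pos: [0.666, -0.0333, 0.1139]
orientation: [-3.132, 0.182, -0.003]
contact_force: [-0.4, 2.0, 8.9]
grip_width: 0.0003
gripper_force: 3.7
```

Emit:
{"api": "apply_moves", "payload": {
  "rows": [
    [0, 0, 0.006, 0, 0, 0],
    [0, 0, 0.012, 0, 0, 0]
  ]
}}

```text
clock: 17.6
tcp_pos: [0.6663, -0.0336, 0.1112]
orientation: [-3.132, 0.182, -0.004]
contact_force: [-1.1, 1.8, 14.5]
grip_width: -0.0001
gripper_force: 6.6
```

Emit:
{"api": "apply_moves", "payload": {
  "rows": [
    [0, 0, 0.006, 0, 0, 0],
    [0, 0, 0.01, 0, 0, 0]
  ]
}}

```text
clock: 17.85
tcp_pos: [0.6665, -0.0334, 0.1107]
orientation: [-3.132, 0.182, -0.005]
contact_force: [-7.8, 2.4, 26.5]
grip_width: -0.0
gripper_force: 11.8
```

The force climbs to 26 N with no further travel, so the lever is at its stop. I'll ease slightly and hold for well over a second.

Emit:
{"api": "apply_moves", "payload": {
  "rows": [
    [0, 0, -0.002, 0, 0, 0],
    [0, 0, -0.002, 0, 0, 0],
    [0, 0, -0.002, 0, 0, 0],
    [0, 0, -0.002, 0, 0, 0],
    [0, 0, -0.002, 0, 0, 0]
  ]
}}

```text
clock: 18.48
tcp_pos: [0.6665, -0.0334, 0.1109]
orientation: [-3.132, 0.182, -0.005]
contact_force: [-4.3, 2.3, 20.1]
grip_width: 0.0
gripper_force: 9.1
```

Emit:
{"api": "apply_moves", "payload": {
  "rows": [
    [0, 0, 0, 0, 0, 0],
    [0, 0, 0, 0, 0, 0],
    [0, 0, 0, 0, 0, 0],
    [0, 0, 0, 0, 0, 0],
    [0, 0, 0, 0, 0, 0]
  ]
}}

```text
clock: 19.1
tcp_pos: [0.6665, -0.0335, 0.1109]
orientation: [-3.132, 0.182, -0.005]
contact_force: [-4.8, 2.1, 20.2]
grip_width: 0.0002
gripper_force: 9.1
```

Emit:
{"api": "apply_moves", "payload": {
  "rows": [
    [0, 0, 0, 0, 0, 0],
    [0, 0, 0, 0, 0, 0],
    [0, 0, 0, 0, 0, 0],
    [0, 0, 0, 0, 0, 0]
  ]
}}

```text
clock: 19.6
tcp_pos: [0.6665, -0.0335, 0.1109]
orientation: [-3.132, 0.182, -0.005]
contact_force: [-5.7, 2.1, 20.7]
grip_width: 0.0001
gripper_force: 9.1
```

Run:
```python
from h import *
s=r.grab_frame("scene"); cv2.imwrite("pics/c5.png",cv2.resize(s["pixels"][170:280,250:380],None,fx=6,fy=5.4,interpolation=cv2.INTER_CUBIC)[:,:,::-1]); plan([.665,-.0375,.28],-.1177)
```

```text
at [ 0.6665 -0.0334  0.1109] yaw -0.1162 t 19.65 F [-5.   1.6 19.6] w 0.0002 gf 9.1
rows-> [-0.002  0.014 -0.676] [-0.003 -0.002  0.001]
```

View pics/c5.png

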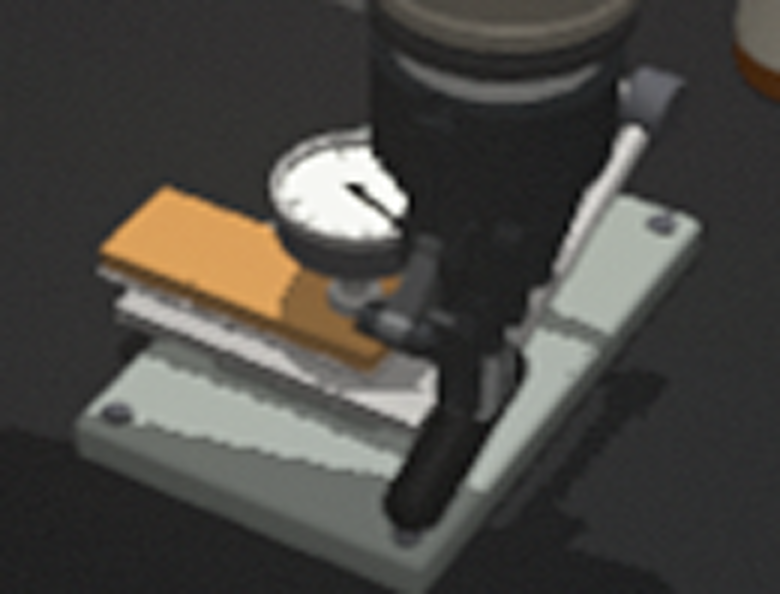

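The crop shows the lever down with its grip at crop (440,470), the foot on the coupon at (350,290), and the hand pointing lower right. Now I'll let the lever come up and move to a spot where I can view the dial.

Emit:
{"api": "apply_moves", "payload": {
  "rows": [
    [0, 0, -0.04, 0, 0, 0],
    [0, 0, -0.1, 0, 0, 0],
    [0, 0, -0.17, 0, 0, 0],
    [0, 0, -0.24, 0, 0, 0],
    [0, 0, -0.32, 0, 0, 0]
  ]
}}

```text
clock: 20.27
tcp_pos: [0.665, -0.0348, 0.1887]
orientation: [-3.133, 0.183, 0.001]
contact_force: [0.4, 2.2, 1.2]
grip_width: 0.0002
gripper_force: 1.0
```

Emit:
{"api": "apply_moves", "payload": {
  "rows": [
    [0, 0, -0.08, 0, 0, 0],
    [0, 0, -0.18, 0, 0, 0],
    [0, 0, -0.28, 0, 0, 0],
    [0, 0, -0.36, 0, 0, 0],
    [0, 0, -0.38, 0, 0, 0]
  ]
}}

```text
clock: 20.9
tcp_pos: [0.6654, -0.037, 0.2845]
orientation: [-3.136, 0.185, -0.002]
contact_force: [0.0, 0.0, 0.5]
grip_width: 0.0001
gripper_force: 0.0
```

Emit:
{"api": "apply_moves", "payload": {
  "rows": [
    [-0.1, -0.05, 0, 0, 0, 0],
    [-0.3, -0.14, 0, 0, 0, 0],
    [-0.5, -0.23, 0, 0, 0, 0],
    [-0.65, -0.28, 0.05, 0, 0, 0],
    [-0.65, -0.28, 0.14, 0, 0, 0]
  ]
}}

```text
clock: 21.52
tcp_pos: [0.5094, 0.0532, 0.2479]
orientation: [-3.136, 0.18, 0.001]
contact_force: [0.6, -0.3, -0.2]
grip_width: 0.0002
gripper_force: 0.0
```

Run:
```python
from h import *
v=[.594,.0434,-.1177]; c,s=np.cos(v[2]),np.sin(v[2]); W=lambda x,y,z:[v[0]+c*x-s*y,v[1]+s*x+c*y,z]
w=r.grab_frame("wrist"); u=proj(w,W(0,0,.14)); print(u)
x,y=int(u[0])-50,max(int(u[1])-50,0); cv2.imwrite("pics/d6.png",cv2.resize(w["pixels"][y:y+100,x:x+100],None,fx=6,fy=6,interpolation=cv2.INTER_CUBIC)[:,:,::-1]); save(w,"w6.png")
for k in("dial","drag_hand","needle"):
    print(k,[(m["conf"],np.round(m["rect"])) for m in r.search_frame(w,k)[:2]])
for U in (0,50,60,70): 
    a=np.radians(135-2.7*U); print(U,(proj(w,W(.025*np.cos(a),.025*np.sin(a),.14))-[x,y])*6)
box(w,"coupon_mid",.063,3); plan(W(-.080,0,.06),v[2])
```

```text
[279.80754758 101.22598566]
dial [(0.6, array([237.,  54.,  83.,  94.]))]
drag_hand []
needle []
0 [165.35054513 448.19365436]
50 [305.50492192  82.32933872]
60 [399.03260659 107.11517699]
70 [470.50065365 174.68021215]
coupon_mid 0.94 [258.0, 141.6, 46.5, 61.4] [528.9  51. ] [46.8 66.5] 82.3
coupon_mid 0.88 [440.4, 255.0, 75.3, 32.7] [ 389.5 -159.4] [36.1 80.7] 8.0
coupon_mid 0.8 [345.8, 257.5, 69.6, 40.0] [397.2 -50.4] [79.  32.1] 63.6
at [0.5124 0.0512 0.2483] yaw -0.119 t 21.77 F [-0.4  0.9  0.3] w 0.0 gf 0.0
rows-> [ 0.008 -0.008  0.753] [ 0.     0.    -0.001]
```

View pics/d6.png

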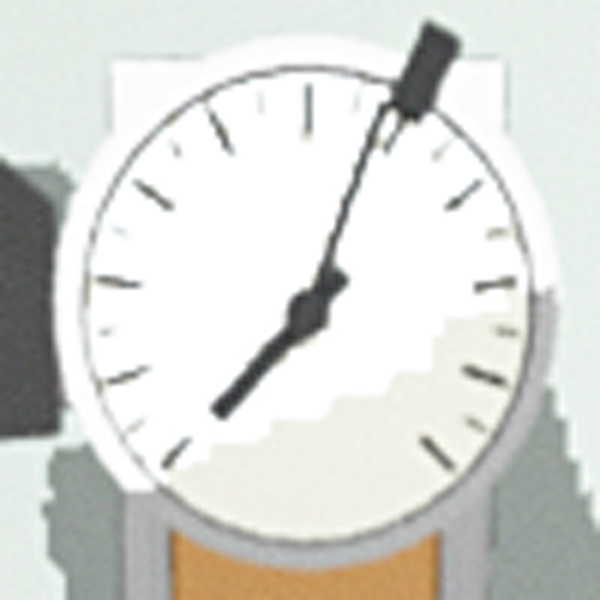

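The dial crop shows the broad needle back at zero. The thin drag hand runs from (310,308) to (388,105), about 21° past the 50 tick, so it reads about 58. That is just short of the clip at (425,70), marking 60. The reading is below 60, so the coupon goes into the rectangular tray. Regrasping now.

Emit:
{"api": "apply_moves", "payload": {
  "rows": [
    [0.008, -0.006, 0.1, 0, 0, 0],
    [0.008, -0.006, 0.3, 0, 0, 0],
    [0.008, -0.006, 0.5, 0, 0, 0],
    [0.008, -0.006, 0.6, 0, 0, 0],
    [0.008, -0.006, 0.62, 0, 0, 0]
  ],
  "claw": 0.9
}}

```text
clock: 22.4
tcp_pos: [0.5139, 0.0523, 0.092]
orientation: [3.135, -0.187, -0.004]
contact_force: [-0.6, -0.5, -0.0]
grip_width: 0.0769
gripper_force: 0.0
```

Emit:
{"api": "apply_moves", "payload": {
  "rows": [
    [0, 0, 0.06, 0, 0, 0],
    [0, 0, 0.12, 0, 0, 0],
    [0, 0, 0.16, 0, 0, 0],
    [0, 0, 0.168, 0, 0, 0],
    [0, 0, 0.168, 0, 0, 0]
  ]
}}

```text
clock: 23.02
tcp_pos: [0.5143, 0.0527, 0.0512]
orientation: [-3.136, 0.186, -0.0]
contact_force: [-0.7, -0.9, 0.5]
grip_width: 0.0768
gripper_force: 0.0
```

Emit:
{"api": "apply_moves", "payload": {
  "rows": [
    [0, 0, 0, 0, 0, 0],
    [0, 0, 0, 0, 0, 0],
    [0, 0, 0, 0, 0, 0],
    [0, 0, 0, 0, 0, 0],
    [0, 0, 0, 0, 0, 0]
  ],
  "claw": 0,
  "newtons": 60
}}

```text
clock: 23.65
tcp_pos: [0.5145, 0.0527, 0.0519]
orientation: [-3.136, 0.186, -0.002]
contact_force: [-0.8, -0.0, 5.4]
grip_width: 0.0441
gripper_force: 61.4
```

Run:
```python
from h import *
plan([.4465,.0625,.056],-.1177)
t=r.grab_frame("top")
m=r.outline_of(t,"tray_floor")
for q in m[:2]: print(q["conf"],q["rect"])
box(t,"tray_floor",.022,2); print(r.landmark_of(t,"tray_floor")[:2])
# rim by brightness
P=t["pixels"].astype(int); g=(P.min(2)>95).astype(np.uint8); g[:, :100]=0; g[:,200:]=0; g[:195]=0; g[300:]=0
g=cv2.morphologyEx(g,cv2.MORPH_CLOSE,np.ones((5,5),np.uint8))
c=max(cv2.findContours(g,0,1)[0],key=cv2.contourArea)[:,0]
b=cv2.minAreaRect(np.array([onz(t,q,.022)[:2] for q in c],np.float32)*1000); print(b,cv2.boundingRect(c))
```

```text
at [0.5145 0.0527 0.0519] yaw -0.1186 t 23.65 F [-0.8 -0.   5.4] w 0.0441 gf 61.4
rows-> [-0.275 -0.007 -0.017] [-0.    -0.001 -0.001]
0.62 [119.7, 208.1, 59.9, 76.1]
tray_floor 0.62 [119.7, 208.1, 59.9, 76.1] [463.1 360.1] [136.2 180.2] 80.7
[{'point': [148.9, 246.4], 'conf': 0.66}]
((463.539794921875, 363.27484130859375), (130.31439208984375, 180.4716339111328), 81.48894500732422) (119, 210, 61, 74)
```

Emit:
{"api": "apply_moves", "payload": {
  "rows": [
    [0, 0, -0.02, 0, 0, 0],
    [-0.04, 0, -0.022, 0, 0, 0],
    [-0.13, -0.004, -0.022, 0, 0, 0],
    [-0.23, -0.007, -0.022, 0, 0, 0],
    [-0.28, -0.007, -0.022, 0, 0, 0]
  ]
}}

```text
clock: 24.48
tcp_pos: [0.4427, 0.0626, 0.0563]
orientation: [3.136, -0.185, -0.002]
contact_force: [0.7, 0.4, -3.1]
grip_width: 0.0447
gripper_force: 61.3
```

Emit:
{"api": "apply_moves", "payload": {
  "rows": [
    [0, 0, -0.04, 0, 0, 0],
    [0, 0, -0.14, 0, 0, 0],
    [0, 0, -0.2, 0, 0, 0]
  ]
}}

```text
clock: 24.85
tcp_pos: [0.4465, 0.0628, 0.1083]
orientation: [-3.135, 0.187, -0.004]
contact_force: [0.1, 0.0, -1.8]
grip_width: 0.0441
gripper_force: 61.7
```

Run:
```python
from h import *
plan([.4234,.3679,.107],-.148)
```

```text
at [0.4465 0.0628 0.1083] yaw -0.119 t 24.85 F [ 0.1  0.  -1.8] w 0.0441 gf 61.7
rows-> [-0.237 -1.201  0.006] [-0.001 -0.002  0.018]
```

Emit:
{"api": "apply_moves", "payload": {
  "rows": [
    [-0.02, -0.12, 0, 0, 0, 0],
    [-0.06, -0.32, 0, 0, 0, 0.01],
    [-0.1, -0.52, 0, 0, 0, 0.018],
    [-0.13, -0.68, 0, 0, 0, 0.018],
    [-0.14, -0.7, 0, 0, 0, 0.018]
  ]
}}

```text
clock: 25.48
tcp_pos: [0.431, 0.2446, 0.1073]
orientation: [-3.131, 0.223, -0.002]
contact_force: [-0.2, -0.6, -2.0]
grip_width: 0.0443
gripper_force: 61.7
```

Emit:
{"api": "apply_moves", "payload": {
  "rows": [
    [-0.02, -0.1, 0, 0, 0, 0],
    [-0.05, -0.25, 0, 0, 0, 0],
    [-0.08, -0.4, 0, 0, 0, 0],
    [-0.083, -0.49, 0, 0, 0, 0],
    [-0.083, -0.5, 0, 0, 0, 0]
  ]
}}

```text
clock: 26.1
tcp_pos: [0.429, 0.3682, 0.1067]
orientation: [-3.132, 0.229, -0.001]
contact_force: [-0.7, -0.6, -2.1]
grip_width: 0.0439
gripper_force: 61.8
```

Run:
```python
from h import *
w=r.grab_frame("wrist"); save(w,"w7.png"); box(w,"tray_floor",.022,1); print([onz(w,m["point"],.003) for m in r.landmark_of(w,"tray_floor")]); box(w,"coupon_mid",.122,2)
plan([.4234,.3679,.01],-.148)
```

```text
tray_floor 0.97 [183.8, 36.1, 195.3, 230.1] [469.8 361. ] [130.2 164.1] 81.2
[]
coupon_mid 0.83 [221.1, 42.4, 122.7, 277.6] [469.9 362.3] [ 44.6 115. ] 81.6
at [0.429  0.3652 0.1064] yaw -0.1487 t 26.3 F [-0.3 -0.4 -2. ] w 0.0443 gf 61.8
rows-> [-0.024 -0.008  0.386] [ 0.001 -0.    -0.   ]
```

View pics/w7.png

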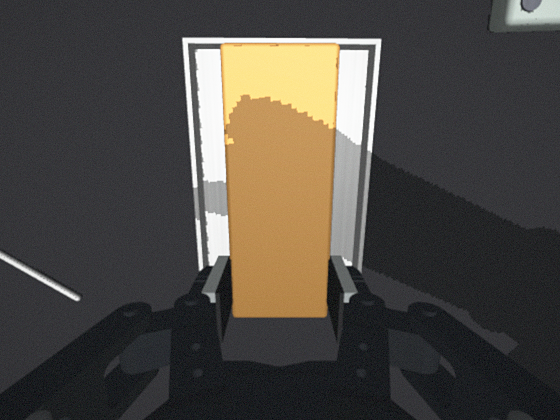

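The picture shows the held coupon (columns 221–343) centred and parallel over the tray (columns 184–379), whose far rim is at row 42. Lowering it in.

Emit:
{"api": "apply_moves", "payload": {
  "rows": [
    [-0.02, 0, 0.08, 0, 0, 0],
    [-0.024, 0, 0.2, 0, 0, 0],
    [-0.024, 0, 0.31, 0, 0, 0],
    [-0.024, 0, 0.365, 0, 0, 0],
    [-0.024, 0, 0.38, 0, 0, 0]
  ]
}}

```text
clock: 26.92
tcp_pos: [0.4227, 0.3672, 0.0111]
orientation: [3.132, -0.232, -0.001]
contact_force: [-0.1, 0.2, -2.1]
grip_width: 0.0443
gripper_force: 61.7
```

Emit:
{"api": "apply_moves", "payload": {
  "rows": [
    [0, 0, 0.004, 0, 0, 0],
    [0, 0, 0.007, 0, 0, 0],
    [0, 0, 0.007, 0, 0, 0]
  ]
}}

```text
clock: 27.3
tcp_pos: [0.4229, 0.3684, 0.0104]
orientation: [-3.132, 0.23, -0.001]
contact_force: [0.1, 0.1, -1.0]
grip_width: 0.0446
gripper_force: 61.7
```

Emit:
{"api": "apply_moves", "payload": {
  "rows": [
    [0, 0, 0.004, 0, 0, 0],
    [0, 0, 0.004, 0, 0, 0]
  ]
}}

```text
clock: 27.55
tcp_pos: [0.4229, 0.3685, 0.0099]
orientation: [-3.133, 0.23, -0.001]
contact_force: [-1.2, -0.3, 7.4]
grip_width: 0.0444
gripper_force: 62.8
```

Emit:
{"api": "apply_moves", "payload": {
  "rows": [
    [0, 0, 0, 0, 0, 0],
    [0, 0, 0, 0, 0, 0],
    [0, 0, 0, 0, 0, 0],
    [0, 0, 0, 0, 0, 0]
  ],
  "claw": 0.72
}}

```text
clock: 28.05
tcp_pos: [0.4226, 0.3681, 0.0087]
orientation: [3.133, -0.23, -0.0]
contact_force: [0.1, -0.4, -0.2]
grip_width: 0.0615
gripper_force: 0.0
```

Emit:
{"api": "apply_moves", "payload": {
  "rows": [
    [0, 0, -0.06, 0, 0, 0],
    [0, 0, -0.2, 0, 0, 0],
    [0, 0, -0.4, 0, 0, 0],
    [-0.05, 0, -0.6, 0, 0, 0],
    [-0.1, 0, -0.7, 0, 0, 0]
  ]
}}

```text
clock: 28.68
tcp_pos: [0.3985, 0.3728, 0.1879]
orientation: [-3.129, 0.231, -0.005]
contact_force: [0.5, 0.2, 0.0]
grip_width: 0.0615
gripper_force: 0.0
```

Run:
```python
from h import *
w=r.grab_frame("wrist"); s=r.grab_frame("scene")
box(w,"coupon_mid",.021,2); box(w,"tray_floor",.022,1)
for k in("bottle","beaker","stopper"): print(k,[onz(s,m["point"],0).round(3) for m in r.landmark_of(s,k)[:1]])
a=np.hstack([w["pixels"][:300,100:460],cv2.resize(s["pixels"][110:290,220:440],(366,300))]); cv2.imwrite("pics/f.png",a[:,:,::-1]); plan([.4,.36,.2],-.148)
```

```text
tray_floor 0.98 [211.3, 21.9, 144.0, 194.0] [462.2 362.5] [129.5 178.2] 81.5
bottle [array([0.457, 0.372, 0.   ])]
beaker [array([ 0.652, -0.295,  0.   ])]
stopper [array([ 0.629, -0.198,  0.   ])]
at [0.3978 0.3709 0.1827] yaw -0.1473 t 29.02 F [ 0.3 -0.  -0.5] w 0.0611 gf 0.0
rows-> [ 0.015  0.042 -0.069] [0.001 0.001 0.   ]
```

View pics/f.png

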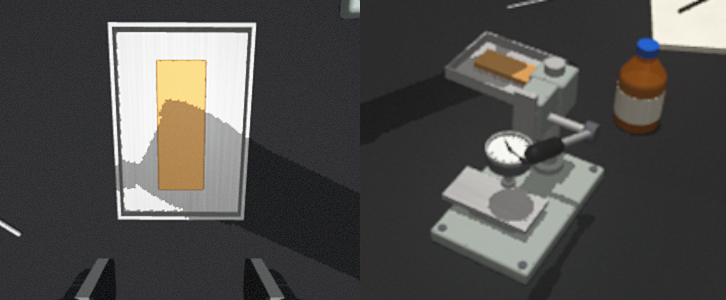

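The picture shows the coupon lying flat, rubber up, in the middle of the tray at (181,125). The bottle stands where it was, and the gripper is well clear.

```bash
python3 -c "
from bench import r
print(r.hand_in())"
```

```text
the job is handed in; nothing more can be done
None
```

The drag hand read about 58, just short of the clip at 60, so I put the coupon in the rectangular tray, lying flat with the rubber up, and handed the job in at about 29 s.

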